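# Key-enable the gel power supply at step 4

### The arm

A 7-joint arm with a two-finger parallel gripper is mounted at the origin on the work surface. World frame = base frame: x ahead of the robot, y to its left, z up, the work surface at z = 0. Lengths are in m, angles in rad, forces in N, time in s.
With the tool pointing down it reaches from about 0.35 to 0.9 m from the base axis. Payload 8.1 kg.
Tool frame: the origin (TCP) lies midway between the tips of the shut fingers; the grasp point (between the pads) lies arm.tcp_to_grasp behind it (arm.tcp_to_grasp is the distance from the TCP to the grasp point, in m); z points along the fingers, y is the line along which they close (so a half turn about z gives the same grasp; the last joint's range is limited). The gripper opens to 92 mm and grips with 3 to 60 N. Pads are 19 mm wide; open, the fingers measure 130 mm over their backs; the gripper's body (75 mm by 190 mm) begins 47 mm behind the grasp point.
Start: joints at [1.207, 0.434, 0.025, 1.573, -0.012, 1.134, -0.075], TCP at [0.161, -0.604, 0.227] pointing down, gripper open.
Joint ranges: [-2.62, 2.62], [-0.44, 2.09], [-1.27, 1.32], [0.08, 2.57], [-1.32, 4.46], [0.12, 2], [-2.74, 2.74]. Speed limits (rad/s): [2.22, 2.22, 3.01, 3.01, 3.14, 3.14, 3.14].

### API

Orientations are given as a rotation vector (axis times angle).
In Python, from cell import observe, get_image, arm gives the robot as it stands. The module is installed in compiled form; this text tells all that it offers.
- The arm moves only by the tool drive_tool, never from a script. Its argument "steps" is a list of rows, each a list of 5 numbers: the closure, from 0 (fully open) to 1 (shut), then the shift along the world's x, y, z in mm, then the turn about the world's z in rad. In form: [[hand, x, y, z, roll], ...]. A call has 1 to 20 rows; each row shifts and turns the commanded pose from where the row before left it; what a row does not reach is not made up. A row lasts 1/12 s, in which the tool goes at most 41.7 mm and 7.16 degrees, less where a joint would pass 70% of its speed; a pose out of reach is approached as far as the arm can. A call with a gripper value outside its range is refused whole. The fingers move at their own pace and stop on an object; "grip_force" is the grip in N (left out, the last holds). Time passes only in rows, so rows that do not move let the fingers close. It gives the time, the measured TCP pose, the force, the opening and the grip force at its end, in the units of the state.
- observe(): the state, without advancing time (a new reading comes with each control period).
- get_image(name): name is "scene" or "top" or "wrist"; returns a dict with "image" (400x640x3 uint8, red, green, blue), "vfov" (degrees; the focal length in pixels is half the picture's height over the tangent of half this angle, whatever the lens; pixels are square), "cx", "cy" (the principal point, pixels), "k1" (the pictures are not rectified: a ray, as slopes to the right and down, at radius r is drawn at 1 + k1 r^2 times it, then the intrinsics apply), "xyz" and "attitude" of the camera in the world. Camera axes: x right, y down, z forward; pixel columns grow to the right and rows downward; lengths in m; the calibration is good to about 2 mm. A picture is of the moment at which its call begins. There is no depth.
- arm.sign_off(): hands the job in; it is judged then, once.
The state is a dict: "clock": time; "joints": joint angles; "dq": joint speeds; "joint_efforts": joint torques, N m; "position": TCP position; "ee_rot": TCP orientation; "force": force on the tool from outside, world axes, zero at the start; "ft_torque": the same for the moment, N m; "width": opening from 0.0 (shut) to 1.0 (fully open); "gripper_force": force on a finger pad.
Only numpy, scipy, OpenCV 4.12 (cv2) and the standard library are available. Lean on these libraries where they do the work, as an engineer would, in place of code of your own. Each camera call takes 0.05 s, during which the arm holds its last target. There are 200 camera calls.

### The job

Set the power supply's dial to step 4 (its pointer at the row of four dots). Then take the key with the rectangular bow from the white key stand, push it fully home in the supply's lock, turn it a quarter clockwise against its return spring and keep holding it turned: the job finishes with the key still gripped, fully home and turned. Leave the round-bowed key in its place and do not disturb the tube rack, the jar or the tip box.

Things in the scene. Friction and masses are not known exactly. Their poses are not given: they have to be found in the camera images.
- dial (a joint): Dial angle (rad), growing clockwise seen from above. Steps 1..6 are at 0, 0.45, 0.90, 1.35, 1.80, 2.25 (end stops at 0 and 2.25); step n is marked on the panel by a radial row of n dark dots. A sprung click pulls the dial into the nearest step, with up to about 0.13 N m between steps. It starts at or between steps 1 to 3. Step 4 is 1.35.
- dial_grip (a point): Point on the dial's vertical axis at the height to grip, 27 mm above the supply's top panel. The dial is an upright black ribbed sleeve 40 mm in diameter, from 4 to 38 mm above the panel, on a 47 mm flange 4 mm high; a pale line on its top and flange is its pointer. The dots lie 30 to 60 mm from the axis on the panel.
- lock (a joint): Angle of the lock's round brass plug (rad), growing clockwise seen from above: 0 at rest, end stop at 1.571 (a quarter turn). A spring (0.08 N m per rad) returns it when let go. A latch stops it turning until the key is within about 2 mm of fully home. The key has about 6 degrees of play in it: turn a little past a quarter, to the stop.
- keyway (a point): Centre of the plug's flat top face, 90 mm above the bench, 5 mm above the supply's panel. Turns with the plug: x along the slot's long side, y across, z up. Brass disc 35 mm in diameter with a vertical dark slot 15.6 by 6.4 mm, flared over its first 4 mm of depth from a mouth of 21.6 by 12.4 mm. The key fits either way round.
- key: The key to use: steel, upright in the stand. Origin at the blade's tip (lower end), z up, x along its width, y across its thickness. Blade 14 wide, 5 thick, 30 mm long (lowest 4 mm only 11 by 3); then a flange 26 by 16 by 4 mm whose underside, 30 mm above the tip, rests on the stand or, when home, on the lock's face; above it a neck 14 by 8 mm up to the bow. 55 to 115 g.
- other_key: A key that stays: the same but for a round disc bow 36 mm in diameter, 10 mm thick. Which of the two places of the stand holds which key varies.
- key_stand: White block fixed to the bench, 140 (x) by 56 (y) by 40 mm high, origin at the centre of its underside. Its two slots are at x = -32 and +32 mm; the keys stand in them 30 mm deep, with their width along the block's x.
- supply: Power supply, fixed: blue case, pale top panel, 200 (x) by 240 (y) by 85 mm high, origin at the centre of its underside. In its frame the dial's axis is at (-20, 55) mm, the lock's at (-20, -65) mm; at rest the slot's long side is turned 45 degrees anticlockwise (from above) from x; dial step 1 points 64.5 degrees anticlockwise from x, each next step 25.8 degrees further clockwise.
- tube_rack: Bystander: green tube rack, 75 by 200 by 58 mm high.
- reagent: Bystander: jar 72 mm in diameter, 130 mm high.
- tip_box: Bystander: grey box with clear lid, 90 by 120 by 75 mm high.
- key_home (a point): Point in the slot, 30 mm below the plug's face, where the tip of the key's blade is when fully home; axes as the keyway's. On the way down the key must push past two sticky sprung pins, 12 and 19 mm below the face, and press down a sprung latch from 24 mm on: about 5 to 15 N in all; a small wiggle helps.
- key_bow (a point): Grip point of the key to use, in the middle of its rectangular bow's width and thickness, 62 mm above the blade's tip. The bow is 34 mm wide (key's x), 10 mm thick (y), and reaches from 42 to 78 mm above the tip. Grip it across its thickness.
Mind the look-alikes: they are no part of the job. Leave any green or orange look-alike of the key alone.

How it is judged:
By the outcome, as a careful person would: the job done as asked, in the order asked, and still so for the second after the job is handed in, while the arm keeps its last pose, push and grip.
It also fails if it takes over 69 s, if anything falls off the work surface, if the arm or the gripper's body presses on something with over 40 N, if the wrist force passes 120 N, or if a joint passes its speed limit or range.

## Working session

There is one attempt and no reset: what is moved stays moved. The work goes in short steps, Python scripts to look and compute and a tool call to move; the robot and the scene stay as the last step left them, time stands still between calls to the robot, and variables do not carry over. Pictures are saved under pics/ and viewed, at most 10 in all, crops included, and the job is handed in when it is done.

Besides the shell and the picture viewer there is one more tool, called by a JSON object that holds its "name" and its "arguments", one argument or row to a line. drive_tool: Moves the arm, as the interface text tells. Its arguments: {"type":"object","properties":{"steps":{"type":"array"},"grip_force":{"type":"number"}},"required":["steps"]}

```bash
mkdir -p pics
cat > h.py <<'E'
import numpy as np, cv2
from cell import observe, get_image, arm
from scipy.spatial.transform import Rotation as R
def snap(name,fn):
    d=get_image(name); cv2.imwrite('pics/'+fn+'.png',d['image'][:,:,::-1])
    np.save('pics/'+fn+'.npy',d,allow_pickle=True); return d
def load(fn): return np.load('pics/'+fn+'.npy',allow_pickle=True).item()
def rot(d):
    a=np.array(d['attitude'],float)
    return a if a.shape==(3,3) else R.from_rotvec(a).as_matrix()
def ray(d,u,v):
    f=200/np.tan(np.radians(d['vfov'])/2)
    K=np.array([[f,0,d['cx']],[0,f,d['cy']],[0,0,1]])
    p=cv2.undistortPoints(np.array([[[u,v]]],float),K,np.array([d['k1'],0,0,0,0.]))[0,0]
    r=rot(d)@np.array([p[0],p[1],1]); return np.array(d['xyz']),r/np.linalg.norm(r)
def plane(d,u,v,z):
    o,r=ray(d,u,v); return o+r*(z-o[2])/r[2]
def tri(l):
    A=np.zeros((3,3));b=np.zeros(3)
    for d,u,v in l:
        o,r=ray(d,u,v);P=np.eye(3)-np.outer(r,r);A+=P;b+=P@o
    x=np.linalg.solve(A,b)
    return x,[np.linalg.norm((np.eye(3)-np.outer(r,r))@(x-o)) for o,r in [ray(*q) for q in l]]
def proj(d,X):
    f=200/np.tan(np.radians(d['vfov'])/2)
    c=rot(d).T@(np.array(X)-np.array(d['xyz'])); s=c[:2]/c[2]
    s=s*(1+d['k1']*(s@s)); return np.array([d['cx'],d['cy']])+f*s
E
python3 - <<'E'
from h import *
for n in ['scene','top','wrist']:
    d=snap(n,n+'0'); print(n,d['vfov'],d['cx'],d['cy'],d['k1'],np.round(d['xyz'],3),np.round(d['attitude'],3))
print(observe(),arm.tcp_to_grasp)
E
```

```text
scene 48.19997297080652 315.8715871132074 195.5140595111211 0.024677000146284742 [ 1.525 -0.161  0.883] [-1.872 -1.455  0.671]
top 50.725390381355226 326.52853812082003 202.79021602381977 -0.059798473543381386 [0.529 0.096 1.254] [-2.157  2.22  -0.06 ]
wrist 60.95643154114705 320.51057967947577 200.77727832417924 0.004778654587898849 [ 0.235 -0.586  0.383] [ 2.303 -1.769 -0.256]
{'clock': 0.15, 'joints': array([ 1.20742564,  0.43505674,  0.02498417,  1.57385329, -0.01159617,
        1.13399168, -0.07507903]), 'dq': array([ 0.00100904, -0.00086566, -0.00084075, -0.00328326,  0.0015375 ,
        0.00043205, -0.00057166]), 'joint_efforts': array([ 1.62098520e-03, -6.68262792e+01,  9.85784009e-01, -3.14691424e+01,
       -6.05253596e-02,  3.92629788e-02,  6.93875199e-05]), 'position': array([ 0.16099496, -0.60352737,  0.22614268]), 'ee_rot': array([-3.11381343e+00, -4.08225273e-01,  4.14835610e-04]), 'force': array([ 0.09758419,  1.02525476, -0.49997276]), 'ft_torque': array([ 0.04384139, -0.01987798, -0.00318471]), 'gripper_force': 0.0, 'width': 0.9998034536201036} 0.0188
```

View pics/top0.png

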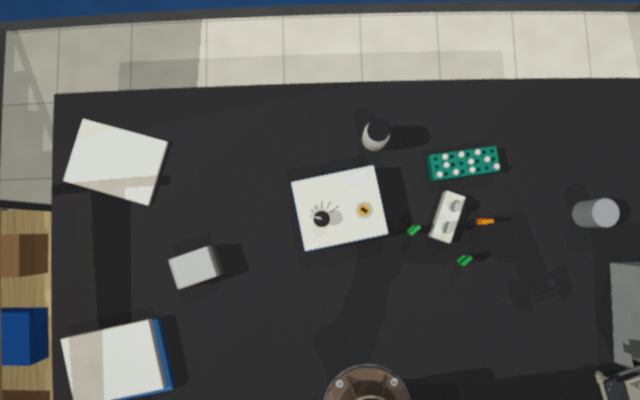

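View pics/scene0.png

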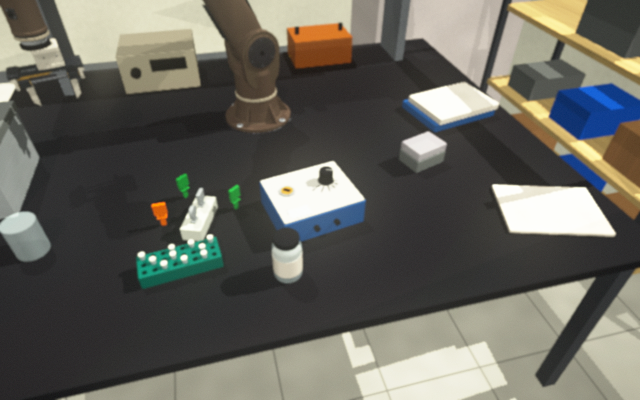

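The top view shows the dial at (321,218) and the lock at (364,210) on the supply. The stand is at (447,217), with keys at (456,204) and (445,227). Green look-alikes are at (414,230) and (464,260), and an orange one is at (485,221). The scene view agrees: stand keys at about (200,197) and (190,212).

Candidates for the key are the two steel keys in the stand plus those three coloured ones. Next I measure the positions and crop the stand.

Run:
```python
from h import *
t=load('top0'); s=load('scene0')
# supply pose from top panel mask
def blob(d,seed,lo):
    im=d['image']; m=((im.min(2)>lo)).astype(np.uint8)
    m=cv2.morphologyEx(m,cv2.MORPH_CLOSE,np.ones((5,5)))
    n,l=cv2.connectedComponents(m); mm=(l==l[seed[1],seed[0]]).astype(np.uint8)
    c=max(cv2.findContours(mm,0,2)[0],key=cv2.contourArea); return c.reshape(-1,2)
def rect(d,seed,z,lo):
    c=blob(d,seed,lo); P=np.array([plane(d,u,v,z)[:2] for u,v in c],np.float32)*1000
    return cv2.minAreaRect(P)
r=rect(t,(345,235),.085,140); print('supply',r); 
print('supply scene',rect(s,(310,210),.085,150))
print('stand',rect(t,(451,215),.04,110))
for n,u,v in [('dial',321,218),]: print(n,plane(t,u,v,.123))
print('lock',plane(t,364,210,.09), 'tri',tri([(t,364,210),(s,287,190)]))
print('keys',plane(t,456,204,.088),plane(t,445,227,.088))
a=cv2.resize(s['image'][170:250,130:250],None,fx=6,fy=6,interpolation=2)
b=cv2.resize(t['image'][180:260,400:500],(720,576),interpolation=2)
cv2.imwrite('pics/crop.png',cv2.resize(np.hstack([cv2.resize(a,(720,480)),cv2.resize(b,(600,480))]),(800,290))[:,:,::-1])
```

```text
supply ((585.6722412109375, 66.08128356933594), (195.66964721679688, 235.17718505859375), 10.072515487670898)
supply scene ((586.55615234375, 65.92729187011719), (201.19427490234375, 238.64231872558594), 10.13817310333252)
stand ((553.9017333984375, -246.05357360839844), (66.17617797851562, 144.75772094726562), 68.99578857421875)
dial [0.55690507 0.11626567 0.123     ]
lock [ 0.57636172 -0.00244151  0.09      ] tri (array([ 0.57670678, -0.00123372,  0.08883837]), [np.float64(0.001335800730373389), np.float64(0.0013358007303734501)])
keys [ 0.58564279 -0.25918935  0.088     ] [ 0.52280712 -0.22553753  0.088     ]
```

View pics/crop.png

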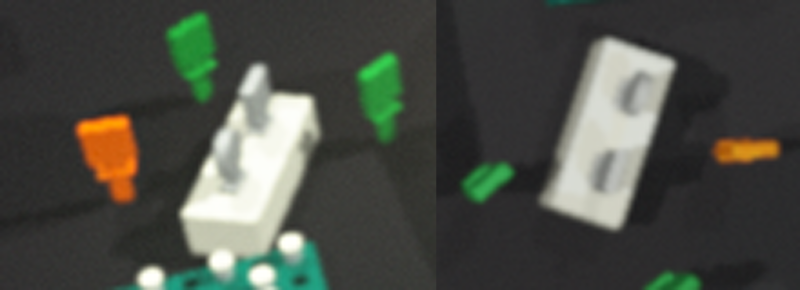

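The key nearer the robot, at top (445,227) and scene crop (255,95), looks rectangular. The other, at top (456,204), looks round. The supply centre is at about (0.586, 0.066) with yaw 10.1°, and the dial and lock match the text geometry. I'll go over the stand and look from close by.

{"name": "drive_tool", "arguments": {
  "steps": [
    [0, 25, 26, -1, 0],
    [0, 25, 26, -1, 0],
    [0, 25, 26, -1, 0],
    [0, 25, 26, -1, 0],
    [0, 25, 26, -1, 0],
    [0, 25, 26, -1, 0],
    [0, 25, 26, -1, 0],
    [0, 25, 26, -1, 0],
    [0, 25, 26, -1, 0],
    [0, 25, 26, -1, 0],
    [0, 25, 26, -1, 0],
    [0, 25, 26, -1, 0],
    [0, 25, 26, -1, 0],
    [0, 0, 0, 0, 0],
    [0, 0, 0, 0, 0]
  ]
}}

```text
clock: 1.4
position: [0.4875, -0.2635, 0.2134]
ee_rot: [-3.113, -0.416, 0.0]
force: [-0.5, -2.0, -0.4]
width: 1.0
gripper_force: 0.0
```

Run:
```python
from h import *
d=snap('wrist','w1'); o=observe(); print(o['clock'],o['position'],o['ee_rot'],o['joints']); print(d['xyz'],rot(d))
print(proj(d,[.524,-.2345,.04]),proj(d,[.584,-.2575,.04]))
```

```text
1.45 [ 0.48615057 -0.26543285  0.21338743] [-3.11440091e+00 -4.10983626e-01  1.30471655e-03] [ 0.52017937  0.34084468 -0.15424855  1.75570979  0.05950135  1.0503686
 -0.96336759]
[ 0.56142601 -0.24591617  0.37067314] [[ 2.62175909e-01 -9.25795640e-01 -2.72334767e-01]
 [-9.65019962e-01 -2.51670073e-01 -7.34754863e-02]
 [-5.15225946e-04  2.82071989e-01 -9.59393104e-01]]
[299.01108967 136.77634537] [339.33283579  79.50149482]
```

View pics/w1.png

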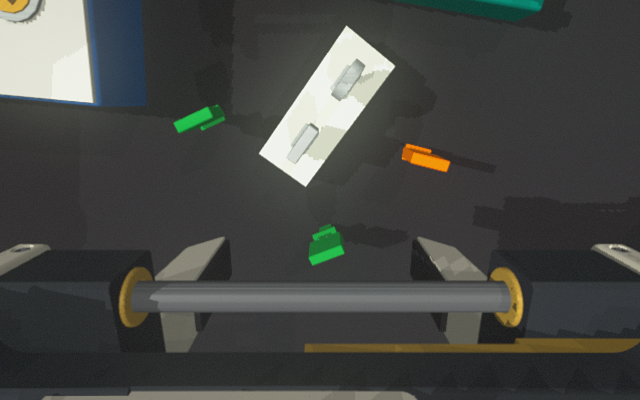

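In this view the flat-topped rectangular bow is at (303,143), the round one at (348,78), and the coloured look-alikes lie clear of the stand. I'll move towards the dial with a second view on the way.

{"name": "drive_tool", "arguments": {
  "steps": [
    [0, 0, 30, 0, 0.1],
    [0, 0, 30, 0, 0.1],
    [0, 0, 30, 0, 0.1],
    [0, 0, 30, 0, 0.1],
    [0, 0, 0, 0, 0],
    [0, 0, 0, 0, 0]
  ]
}}

```text
clock: 1.95
position: [0.4855, -0.1459, 0.2139]
ee_rot: [2.971, 1.02, -0.0]
force: [0.2, -0.5, 0.0]
width: 1.001
gripper_force: 0.0
```

Run:
```python
from h import *
d=snap('wrist','w2'); o=observe(); print(o['clock'],o['position'],o['ee_rot'],o['joints'])
```

```text
2.0 [ 0.48547106 -0.1473334   0.21379197] [ 2.97220958e+00  1.01525957e+00 -8.50194006e-04] [ 0.41928578  0.27736359 -0.28657549  1.85428065  0.09189761  1.02273696
 -0.81736663]
```

View pics/w2.png

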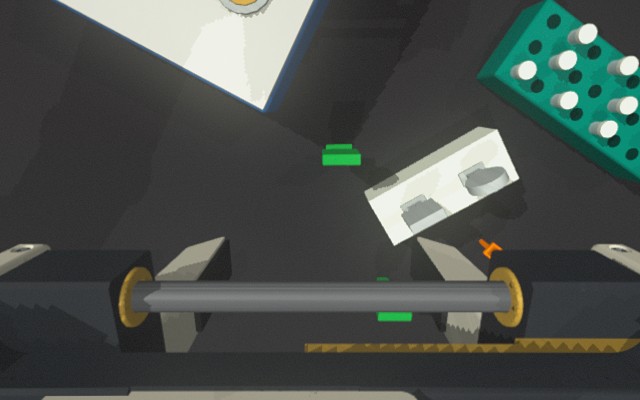

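The second view confirms it: rectangular bow at (425,215), round bow at (487,180). Now I measure the stand's top face in both views.

Run:
```python
from h import *
C={}
for n,seed in [('w1',(330,130)),('w2',(440,190))]:
    d=load(n); im=d['image']; 
    m=(im.min(2)>205).astype(np.uint8)
    m=cv2.morphologyEx(m,cv2.MORPH_CLOSE,np.ones((9,9)))
    k,l,st,ce=cv2.connectedComponentsWithStats(m)
    i=min(range(1,k),key=lambda i:1e9 if st[i,4]<1500 else np.hypot(*(ce[i]-seed)))
    c=max(cv2.findContours((l==i).astype(np.uint8),0,2)[0],key=cv2.contourArea)
    h=cv2.convexHull(c)
    q=cv2.approxPolyN(h,4,ensure_convex=True).reshape(-1,2) if hasattr(cv2,'approxPolyN') else cv2.boxPoints(cv2.minAreaRect(c))
    P=np.array([plane(d,u,v,.04)[:2] for u,v in h.reshape(-1,2)],np.float32)*1000
    print(n,st[i],q.tolist(),cv2.minAreaRect(P)); print(np.round([plane(d,u,v,.04)[:2]*1000 for u,v in q]))
    x,y,w,hh=st[i,:4]; C[n]=cv2.resize(im[max(0,y-15):y+hh+15,max(0,x-15):x+w+15],(400,400)); print(x-15,y-15,w+30,hh+30)
cv2.imwrite('pics/cc.png',np.hstack([C['w1'],C['w2']])[:,:,::-1])
```

```text
w1 [ 260   26  134  160 7106] [[394, 66], [305, 186], [259, 153], [346, 26]] ((553.584228515625, -251.51260375976562), (55.36893081665039, 139.10726928710938), 68.83956146240234)
[[ 608. -302.]
 [ 478. -252.]
 [ 499. -201.]
 [ 628. -251.]]
245 11 164 190
w2 [ 369  130  149  115 5505] [[518, 178], [394, 244], [368, 201], [496, 129]] ((553.5208740234375, -251.08737182617188), (55.804351806640625, 138.90142822265625), 68.7788314819336)
[[ 608. -302.]
 [ 479. -252.]
 [ 499. -200.]
 [ 628. -250.]]
354 115 179 145
```

View pics/cc.png

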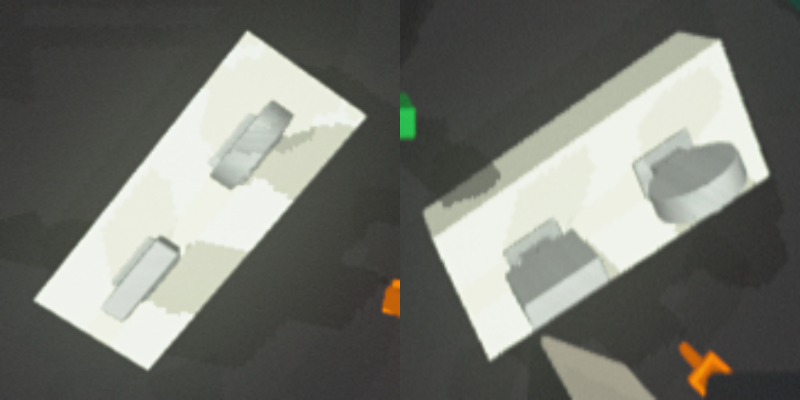

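Run:
```python
from h import *
a,b=load('w1'),load('w2')
print(tri([(a,305.3-1.5,145.9),(b,428.7,220.9)]), tri([(a,394,66),(b,518,178)]),tri([(a,346,26),(b,496,129)]),tri([(a,305,186),(b,394,244)]))
```

```text
(array([ 0.52334185, -0.24167327,  0.08385443]), [np.float64(0.0006575163305103918), np.float64(0.0006575163305104564)]) (array([ 0.60827938, -0.30223173,  0.03957069]), [np.float64(0.00014387943795490246), np.float64(0.00014387943795513328)]) (array([ 0.62880954, -0.25087104,  0.03767865]), [np.float64(0.0001861183426066489), np.float64(0.000186118342606671)]) (array([ 0.4786152 , -0.25217462,  0.03930038]), [np.float64(0.00040927389451932654), np.float64(0.00040927389451929933)])
```

{"name": "drive_tool", "arguments": {
  "steps": [
    [0, 0, 35, 0, 0.1],
    [0, 0, 35, 0, 0.1],
    [0, 0, 35, 0, 0.1],
    [0, 0, 35, 0, 0.1],
    [0, 0, 35, 0, 0.1],
    [0, 0, 10, 0, 0.1],
    [0, 0, 0, 0, 0.1],
    [0, 0, 0, 0, 0.0],
    [0, 0, 0, 0, 0]
  ]
}}

```text
clock: 2.75
position: [0.4864, 0.0369, 0.2135]
ee_rot: [2.449, 1.968, -0.001]
force: [0.3, -0.3, 0.2]
width: 1.0
gripper_force: 0.0
```

Run:
```python
from h import *
d=snap('wrist','w3'); o=observe(); print(o['clock'],o['position'],o['ee_rot'],o['joints'])
```

```text
2.8 [0.48637557 0.03694668 0.21351427] [ 2.44928385e+00  1.96691349e+00 -1.09588957e-03] [ 0.2286538   0.27352395 -0.50736605  1.88380719  0.15498526  1.02321587
 -0.56161065]
```

View pics/w3.png

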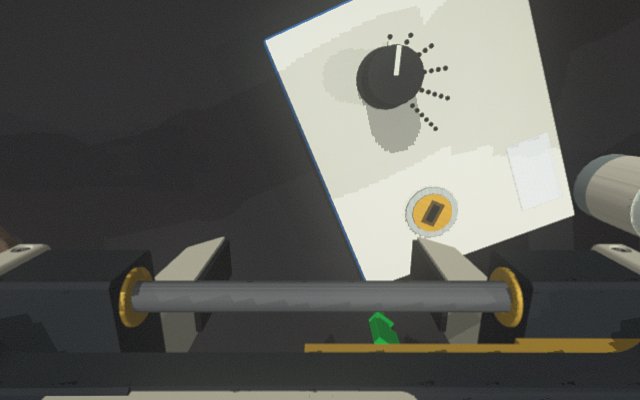

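The dial's top is at (390,77) with its pointer from (397,73) to (400,45), near steps 1–2. The rows run from one dot at (390,37) round to six at (425,118). The lock is at (432,212).

Run:
```python
from h import *
w,t,s=load('w3'),load('top0'),load('scene0'); im=w['image']
ang=lambda p,q:np.degrees(np.arctan2((q-p)[1],(q-p)[0]))
# brass disc by colour
hsv=cv2.cvtColor(im,cv2.COLOR_RGB2HSV)
m=((hsv[...,1]>110)&(hsv[...,0]>12)&(hsv[...,0]<32)).astype(np.uint8); m[235:]=0; m[:,:380]=0
ys,xs=np.nonzero(cv2.morphologyEx(m,cv2.MORPH_CLOSE,np.ones((15,15)))); u,v=(xs.min()+xs.max())/2,(ys.min()+ys.max())/2
print('disc px',u,v,xs.min(),xs.max()); print('lock',plane(w,u,v,.09),'tri',tri([(w,u,v),(t,364,210)]),tri([(w,u,v),(s,287,190)]))
# slot
g=im.max(2).copy(); k=np.zeros_like(g); cv2.circle(k,(int(u),int(v)),17,1,-1)
c=max(cv2.findContours(((g<110)&(k>0)).astype(np.uint8),0,2)[0],key=cv2.contourArea).reshape(-1,2)
P=np.array([plane(w,*q,.09)[:2]*1000 for q in c],np.float32); print('slot',cv2.minAreaRect(P))
# dial: pale panel lid top edge; dark blob at z .123
print('pointer ang',ang(plane(w,397,73,.123),plane(w,400,45,.123)))
c0=np.array([.5567,.1167])
print('dots',[round(ang(c0,plane(w,*q,.085)[:2]),1) for q in [(390,37),(411,35),(432,45),(446,68),(448,98),(435,128)]],[proj(w,[*c0,.123])],[proj(w,[*c0,.085])])
```

```text
disc px 432.0 212.0 413 451
lock [ 0.57779107 -0.00257205  0.09      ] tri (array([ 0.57670344, -0.00191788,  0.09245099]), [np.float64(0.0005428467756154717), np.float64(0.0005428467756156774)]) (array([ 0.5780686 , -0.00125985,  0.09030452]), [np.float64(0.0011960665068481747), np.float64(0.0011960665068482116)])
slot ((578.0365600585938, -3.9458580017089844), (17.08949089050293, 8.138389587402344), 58.76271057128906)
pointer ang 74.69987190530358
dots [np.float64(72.0), np.float64(44.8), np.float64(19.4), np.float64(-6.0), np.float64(-30.7), np.float64(-55.4)] [array([394.53980703,  71.4680362 ])] [array([384.53608347,  75.42103489])]
```

The pointer is at 74.7°, which is step 1, so the dial needs 1.35 rad clockwise. The dial axis is at (0.557, 0.116) and the lock at about (0.5778, −0.002). Their heights check out at 0.09 m. Now I grip the dial.

{"name": "drive_tool", "arguments": {
  "steps": [
    [0, 18, 20, 0, 0],
    [0, 18, 20, 0, 0],
    [0, 18, 20, -10, 0],
    [0, 17, 19, -30, 0],
    [0, 0, 0, -30, 0],
    [0, 0, 0, -30, 0],
    [0, 0, 0, -20, 0],
    [0, 0, 0, 0, 0],
    [0.4, 0, 0, 0, 0],
    [1, 0, 0, 0, 0],
    [1, 0, 0, 0, 0],
    [1, 0, 0, 0, 0],
    [1, 0, 0, 0, 0],
    [1, 0, 0, 0, 0],
    [1, 0, 0, 0, 0],
    [1, 0, 0, 0, 0]
  ],
  "grip_force": 35
}}

```text
clock: 4.13
position: [0.5572, 0.1181, 0.094]
ee_rot: [2.442, 1.976, 0.0]
force: [0.1, -0.1, -0.0]
width: 0.465
gripper_force: 0.0
```

{"name": "drive_tool", "arguments": {
  "steps": [
    [0.53, 0, -2, 0, 0],
    [1, 0, 0, 0, 0],
    [1, 0, 0, 0, 0],
    [1, 0, 0, 0, 0],
    [1, 0, 0, 0, 0]
  ]
}}

```text
clock: 4.55
position: [0.5566, 0.1158, 0.0937]
ee_rot: [-2.442, -1.976, 0.002]
force: [-4.0, -2.1, 5.0]
width: 0.432
gripper_force: 35.0
```

{"name": "drive_tool", "arguments": {
  "steps": [
    [1, 0, 0, 0, -0.1],
    [1, 0, 0, 0, -0.1],
    [1, 0, 0, 0, -0.1],
    [1, 0, 0, 0, -0.1],
    [1, 0, 0, 0, -0.1],
    [1, 0, 0, 0, -0.1],
    [1, 0, 0, 0, -0.1],
    [1, 0, 0, 0, -0.1],
    [1, 0, 0, 0, -0.1],
    [1, 0, 0, 0, -0.1],
    [1, 0, 0, 0, -0.1],
    [1, 0, 0, 0, -0.1],
    [1, 0, 0, 0, -0.1],
    [1, 0, 0, 0, -0.05],
    [1, 0, 0, 0, 0],
    [1, 0, 0, 0, 0]
  ]
}}

```text
clock: 5.88
position: [0.5558, 0.1167, 0.0937]
ee_rot: [3.141, 0.018, -0.003]
force: [-6.4, 0.1, 5.7]
width: 0.432
gripper_force: 35.0
```

{"name": "drive_tool", "arguments": {
  "steps": [
    [0, 0, 0, 0, 0],
    [0, 0, 0, 0, 0],
    [0, 0, 0, 0, 0],
    [0, 0, 0, 0, 0],
    [0, 0, 0, 30, 0],
    [0, 0, 0, 35, 0],
    [0, -20, 0, 35, 0],
    [0, -30, 0, 20, 0],
    [0, -30, -20, 0, 0],
    [0, 0, -20, 0, 0],
    [0, 0, 0, 0, 0],
    [0, 0, 0, 0, 0]
  ]
}}

```text
clock: 6.88
position: [0.4774, 0.0751, 0.2142]
ee_rot: [3.141, 0.013, 0.002]
force: [0.6, 0.3, -0.1]
width: 0.997
gripper_force: 0.0
```

Run:
```python
from h import *
w=snap('wrist','w4'); p=proj(w,[.557,.116,.123]); print(p, proj(w,[.578,-.002,.09])); im=w['image']
for r in (0,): 
    x,y=map(int,p); print(x,y)
c=im[max(0,y-80):y+80,max(0,x-100):x+150]; cv2.imwrite('pics/d4.png',cv2.resize(c,None,fx=3,fy=3)[:,:,::-1]); print(c.shape,max(0,x-100),max(0,y-80))
a=plane(w,*p,.123)
```

```text
[259.47863864  96.00029948] [417.89846686  69.54598471]
259 96
(160, 250, 3) 159 16
```

View pics/d4.png

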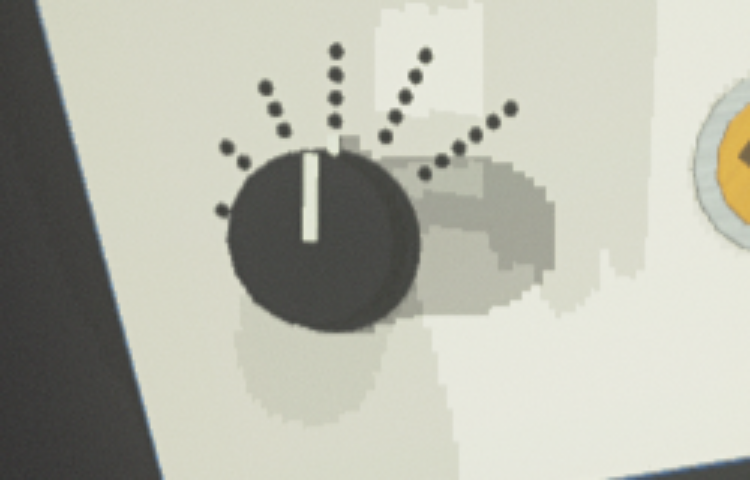

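The dial's pointer, at crop (310,150) with the flange mark at (335,145), lines up with the four-dot row, so step 4 is set. Now to the key.

{"name": "drive_tool", "arguments": {
  "steps": [
    [0.2, 4.6, -31.5, 0, -0.038],
    [0.4, 4.6, -31.5, 0, -0.038],
    [0.5, 4.6, -31.5, 0, -0.038],
    [0.5, 4.6, -31.5, 0, -0.038],
    [0.5, 4.6, -31.5, 0, -0.038],
    [0.5, 4.6, -31.5, 0, -0.038],
    [0.5, 4.6, -31.5, 0, -0.038],
    [0.5, 4.6, -31.5, 0, -0.038],
    [0.5, 4.6, -31.5, 0, -0.038],
    [0.5, 4.6, -31.5, 0, -0.036],
    [0.5, 0, 0, 0, 0],
    [0.5, 0, 0, 0, 0]
  ]
}}

```text
clock: 7.93
position: [0.5237, -0.2404, 0.213]
ee_rot: [3.088, -0.578, -0.001]
force: [0.3, 0.9, -0.3]
width: 0.502
gripper_force: 0.0
```

{"name": "drive_tool", "arguments": {
  "steps": [
    [0.5, 0, 0.5, -35, 0],
    [0.5, 0, 0, -35, 0],
    [0.5, 0, 0, -35, 0],
    [0.5, 0, 0, -30, 0],
    [0.5, 0, 0, -15, 0],
    [0.5, 0, 0, -10, 0],
    [0.5, 0, 0, 0, 0],
    [0.6, 0, 0, 0, 0],
    [0.7, 0, 0, 0, 0],
    [0.8, 0, 0, 0, 0],
    [1, 0, 0, 0, 0],
    [1, 0, 0, 0, 0],
    [1, 0, 0, 0, 0],
    [1, 0, 0, 0, 0],
    [1, 0, 0, 0, 0],
    [1, 0, 0, 0, 0]
  ],
  "grip_force": 40
}}

```text
clock: 9.27
position: [0.5234, -0.2385, 0.0543]
ee_rot: [3.089, -0.574, 0.001]
force: [-0.3, -0.5, 6.4]
width: 0.108
gripper_force: 40.0
```

{"name": "drive_tool", "arguments": {
  "steps": [
    [1, 0, 0, 10, 0],
    [1, 0, 0, 20, 0],
    [1, 0, 0, 30, 0],
    [1, 0, 0, 30, 0],
    [1, 0, 0, 30, 0.04],
    [1, 5, 20, 0, 0.1],
    [1, 5, 20, 0, 0.1],
    [1, 5, 20, 0, 0.1],
    [1, 5, 20, 0, 0.1],
    [1, 5, 20, 0, 0.1],
    [1, 5, 20, 0, 0.1],
    [1, 5, 20, 0, 0.1],
    [1, 5, 20, 0, 0.1],
    [1, 5, 20, 0, 0.1],
    [1, 5, 20, 0, 0.1],
    [1, 4, 20, 0, 0.1],
    [1, 0, 17, 0, 0.1],
    [1, 0, 0, 0, 0.092],
    [1, 0, 0, 0, 0],
    [1, 0, 0, 0, 0]
  ]
}}

```text
clock: 10.93
position: [0.5769, -0.002, 0.1739]
ee_rot: [2.785, 1.453, -0.001]
force: [-0.1, -1.2, -1.4]
width: 0.105
gripper_force: 40.0
```

Run:
```python
from h import *
w=snap('wrist','w5'); s=snap('scene','s5'); o=observe(); print(o['position'],o['ee_rot'],o['width'],o['force'],o['ft_torque'],o['joints'])
print(proj(w,[.578,-.002,.09]),proj(s,[.578,-.002,.09]),proj(s,[.578,-.002,.13]))
a=w['image'][150:400,170:470]; c=cv2.resize(s['image'][130:210,240:340],(500,400),interpolation=2)
b=cv2.resize(a,None,fx=1,fy=1)
cv2.imwrite('pics/c5.png',np.hstack([c,cv2.copyMakeBorder(b,0,150,0,0,cv2.BORDER_CONSTANT)])[:,:,::-1])
```

```text
[ 0.57702241 -0.00253552  0.17387312] [ 2.78587902e+00  1.45081333e+00 -6.40367223e-04] 0.10459391498214397 [ 0.58954964  0.07546598 -0.40553259] [-0.05078823 -0.05162375 -0.00205739] [ 0.09632752  0.4234014  -0.25439837  1.74328473  0.12474689  0.99080003
 -0.81561808]
[319.37037673 204.44430945] [286.3246003  189.98746805] [285.72901094 178.66207743]
```

View pics/c5.png

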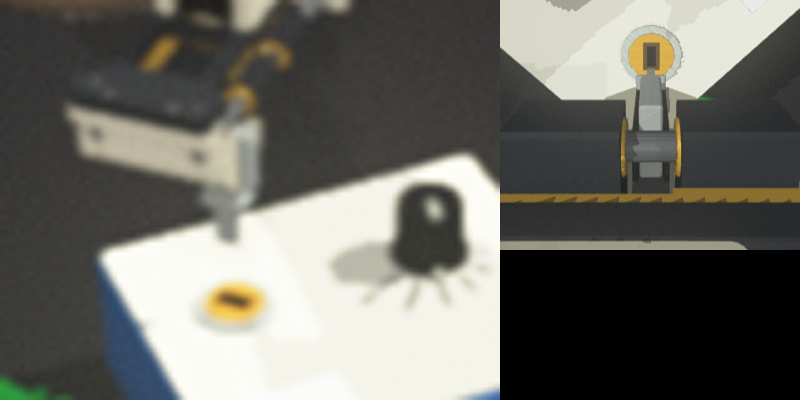

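The key hangs straight in the grip, and the slot at wrist pixel (321,204) lies in line with the blade. A quick measure of the disc and the blade's offset from it:

Run:
```python
from h import *
w=load('w5'); im=w['image']; o=observe()
hsv=cv2.cvtColor(im,cv2.COLOR_RGB2HSV)
m=((hsv[...,1]>110)&(hsv[...,0]>12)&(hsv[...,0]<32)).astype(np.uint8); m[235:]=0
ys,xs=np.nonzero(m); print(xs.min(),xs.max(),ys.min(),ys.max())
u=(xs.min()+xs.max())/2; v=ys.min()+ (xs.max()-xs.min())/2
L=plane(w,u,v,.09); print('disc',u,v,L)
k=np.zeros(im.shape[:2],bool); k[190:222,305:338]=1
c=max(cv2.findContours(((im.max(2)<110)&k).astype(np.uint8),0,2)[0],key=cv2.contourArea).reshape(-1,2)
P=np.array([plane(w,*q,.09)[:2]*1000 for q in c],np.float32); print('slot',cv2.minAreaRect(P))
T=R.from_rotvec(o['ee_rot']).as_matrix(); print('tool x ang',np.degrees(np.arctan2(T[1,0],T[0,0])), 'tilt',T[:,2])
print('delta in tool xy mm',T.T[:2]@(L-o['position'])*1000)
# bow/blade columns: expected axis projections of key
for z in (.13,.15,.16,.19): print(z,proj(w,[*o['position'][:2],z]))
for r in range(216,340,12): 
    g=im[r,300:345].astype(int); print(r,''.join('%4d'%x for x in g.mean(1)[::2]))
```

```text
299 343 184 224
disc 321.0 206.0 [ 0.57829966 -0.00368462  0.09      ]
slot ((578.2630004882812, -3.74172306060791), (15.572442054748535, 5.999440670013428), 55.070777893066406)
tool x ang 55.018650012840034 tilt [-9.53023630e-05 -6.99768475e-04 -9.99999751e-01]
delta in tool xy mm [-0.15657147  1.67819823]
0.13 [318.3690348  224.56230062]
0.15 [318.1508467 236.7587182]
0.16 [318.02480303 243.80384937]
0.19 [317.55390151 270.12111092]
216  186 157 159 159 158 158 160  94  95  82  81  83  82  94  95 156 154 155 154 153 153 194 201
228  228 218 200 167 170 159 132 133 133 132 133 133 131 130 126 122 172 156 196 180 187 228 227
240  156 154 157 100  85 131 131 133 134 133 132 131 131 131 133 112  72  70 107 112 154 151 161
252  156 155 151  66  71 132 129 130 131 132 127 129 129 128 131 115  80  55  71 109 152 153 154
264  154 154  70  59  87 162 166 166 167 168 169 166 163 162 164 147 106  52  51 141 152 150 154
276  151 108  52  55  58 132 166 162 163 162 164 164 164 163 163 146  89  54  54  60 151 151  89
288   75  76  78  75 107 108 106 108 105 106 109 107 108 107 102 103 100 103 101 101 103 100 100
300   83  81 111 112 111 111 113 110 111 112 113 113 111 112 113 112 100 102 104 103 102  99 101
312   78  55  53  54  50  92 100  99  99 100  99  99 102 103 100  98  61  52  51  55  78  78  66
324   83  57  43  38  45 101 114 113 115 113 116 116 113 116 115 106  59  44  41  44  91  85  99
336   82  61  54  57  56  55  54  56  55  54  55  55  55  53  55  55  54  55  52  50  89  84  79
```

{"name": "drive_tool", "arguments": {
  "steps": [
    [1, 0, -1, -20, 0],
    [1, 0, 0, -15, 0],
    [1, 0, 0, -5, 0],
    [1, 0, 0, -3, 0],
    [1, 0, 0, -3, 0],
    [1, 0, 0, -3, 0],
    [1, 0, 0, 0, 0]
  ],
  "grip_force": 55
}}

```text
clock: 11.62
position: [0.5777, -0.0021, 0.125]
ee_rot: [2.783, 1.457, 0.002]
force: [1.9, 1.1, -1.2]
width: 0.1
gripper_force: 55.0
```

{"name": "drive_tool", "arguments": {
  "steps": [
    [1, 0, 0, -3, 0.02],
    [1, 0, 0, -3, -0.04],
    [1, 0, 0, -3, 0.04],
    [1, 0, 0, -3, -0.04],
    [1, 0, 0, -3, 0.02],
    [1, 0, 0, 0, 0]
  ]
}}

```text
clock: 12.12
position: [0.5778, -0.0019, 0.1104]
ee_rot: [2.781, 1.46, 0.003]
force: [2.1, 1.6, -1.7]
width: 0.107
gripper_force: 55.0
```

{"name": "drive_tool", "arguments": {
  "steps": [
    [1, 0, 0, -2, 0.02],
    [1, 0, 0, -2, -0.04],
    [1, 0, 0, -2, 0.04],
    [1, 0, 0, -1, -0.04],
    [1, 0, 0, -1, 0.02],
    [1, 0, 0, 0, 0]
  ]
}}

```text
clock: 12.62
position: [0.578, -0.0019, 0.1041]
ee_rot: [2.781, 1.459, 0.003]
force: [-5.4, 0.4, 21.1]
width: 0.105
gripper_force: 55.0
```

Home: the height matches the prediction (0.104) and the push is 21 N. Now the turn.

{"name": "drive_tool", "arguments": {
  "steps": [
    [1, 0, 0, 0, -0.1],
    [1, 0, 0, 0, -0.1],
    [1, 0, 0, 0, -0.1],
    [1, 0, 0, 0, -0.1],
    [1, 0, 0, 0, -0.1],
    [1, 0, 0, 0, -0.1],
    [1, 0, 0, 0, -0.1],
    [1, 0, 0, 0, -0.1],
    [1, 0, 0, 0, -0.1],
    [1, 0, 0, 0, -0.1],
    [1, 0, 0, 0, -0.1],
    [1, 0, 0, 0, -0.1],
    [1, 0, 0, 0, -0.1],
    [1, 0, 0, 0, -0.1],
    [1, 0, 0, 0, -0.1],
    [1, 0, 0, 0, -0.1],
    [1, 0, 0, 0, -0.05],
    [1, 0, 0, 0, 0]
  ]
}}

```text
clock: 14.12
position: [0.5777, -0.0017, 0.1041]
ee_rot: [-2.956, 1.058, -0.002]
force: [-6.6, 1.3, 22.2]
width: 0.106
gripper_force: 55.0
```

Run:
```python
from h import *
o=observe(); T=R.from_rotvec(o['ee_rot']).as_matrix(); print('tool x ang',np.degrees(np.arctan2(T[1,0],T[0,0])),o['position'],o['force'],o['ft_torque'],o['width'],o['joints'][6])
```

```text
tool x ang -39.37685112058515 [ 0.57774542 -0.00167301  0.1040648 ] [-6.60046175  1.29816612 22.17490206] [0.54560831 1.62322487 0.09536272] 0.10642273284587654 -2.2313924382664676
```

{"name": "drive_tool", "arguments": {
  "steps": [
    [1, 0, 0, 0, -0.04],
    [1, 0, 0, 0, -0.04],
    [1, 0, 0, 0, 0],
    [1, 0, 0, 0, 0]
  ]
}}

```text
clock: 14.45
position: [0.5779, -0.0017, 0.1041]
ee_rot: [-2.914, 1.17, -0.003]
force: [-5.8, 1.4, 22.5]
width: 0.108
gripper_force: 55.0
```

Run:
```python
from h import *
o=observe(); T=R.from_rotvec(o['ee_rot']).as_matrix(); print('tool x ang',np.degrees(np.arctan2(T[1,0],T[0,0])),o['position'],o['force'],o['ft_torque'],o['width'],o['joints'][6])
```

```text
tool x ang -43.75765464752106 [ 0.57791886 -0.0016518   0.10406914] [-5.81642175  1.37620253 22.47988477] [0.60970297 1.46745677 0.19525051] 0.10803401476024328 -2.295167489666253
```

{"name": "drive_tool", "arguments": {
  "steps": [
    [1, 0, 0, 0, -0.04],
    [1, 0, 0, 0, 0],
    [1, 0, 0, 0, 0]
  ]
}}

```text
clock: 14.7
position: [0.578, -0.0017, 0.104]
ee_rot: [-2.89, 1.228, -0.003]
force: [-5.7, 2.2, 22.1]
width: 0.106
gripper_force: 55.1
```

Run:
```python
from h import *
o=observe(); T=R.from_rotvec(o['ee_rot']).as_matrix(); print('tool x ang',np.degrees(np.arctan2(T[1,0],T[0,0])),o['force'],o['ft_torque'],o['clock'])
s=snap('scene','s6'); w=snap('wrist','w6'); t=snap('top','t6')
c=cv2.resize(s['image'][130:210,240:340],(500,400),interpolation=2)
cv2.imwrite('pics/c6.png',np.hstack([c,cv2.copyMakeBorder(w['image'][150:400,170:470],0,150,0,0,cv2.BORDER_CONSTANT)])[:,:,::-1])
```

```text
tool x ang -46.037657058554196 [-5.67571516  2.19565365 22.07683227] [0.55319311 1.40613645 0.34371571] 14.7
```

View pics/c6.png

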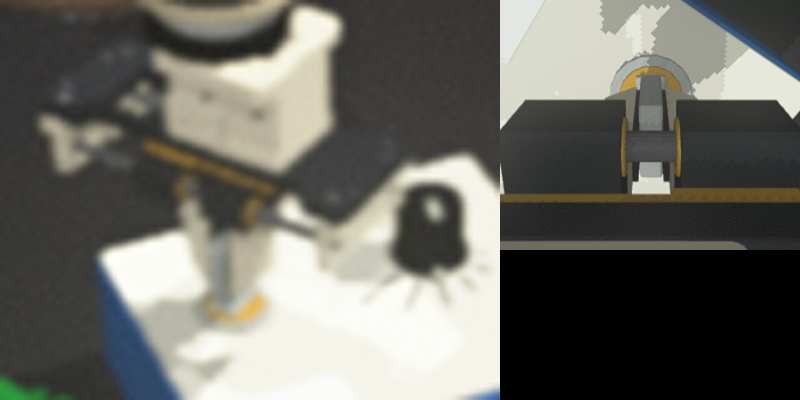

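The key's flange sits on the brass disc and the blade is fully in. The turning moment rises steeply (0.34 N m, against about 0.13 N m from the spring alone), so the plug is at its stop, and the dial is untouched. Handing in.

```bash
python3 -c "
from cell import arm
print(arm.sign_off())"
```

```text
the job is handed in; nothing more can be done
None
```

I set the dial to step 4, then pushed the rectangular-bow key fully home and turned it to the quarter-turn stop; I handed the job in at 14.7 s with the key still gripped there (the sign-off gave no verdict).

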